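# Tidy the desk supplies into their trays

### The job

Tidy the loose supplies on the desk into their trays: both tape rolls side by side, flat in the wide rectangular tray, both rubber stamps standing upright in the round dish, and the highlighter lying flat in the narrow tray. Everything must rest on the floor of its own tray, not on a rim or on another thing, and the mug and the stapler stay where they are.

Things in the scene. Friction and masses are not known exactly. Their poses are not given: they have to be found in the camera images.
- tape_a: roll of office tape lying flat on the desk: a tan ring with a cardboard core and an open hole, 54 mm outer diameter, 27 mm hole, 19.5 mm high, 50 g. Origin: centre of its underside; z is the ring's axis, up. There are two alike; either may take either place.
- tape_b: roll of office tape lying flat on the desk: a tan ring with a cardboard core and an open hole, 54 mm outer diameter, 27 mm hole, 19.5 mm high, 50 g. Origin: centre of its underside; z is the ring's axis, up. There are two alike; either may take either place.
- stamp_a: wooden rubber stamp standing upright: round foot 36 mm diameter and 18 mm high, thin neck, round grip 24 mm diameter from 34 to 58 mm above its underside (take it there, about 45 mm up), 50 g. Origin: centre of its underside; z up along the handle. There are two alike.
- stamp_b: wooden rubber stamp standing upright: round foot 36 mm diameter and 18 mm high, thin neck, round grip 24 mm diameter from 34 to 58 mm above its underside (take it there, about 45 mm up), 50 g. Origin: centre of its underside; z up along the handle. There are two alike.
- highlighter: flat highlighter pen lying on the desk, white barrel and black cap: 115 mm long (x, cap to +x), 24 mm wide (y), 15 mm high plus a 1.5 mm clip on the cap, 30 g. Origin: centre of its length and width, on its underside; z up.
- pen_tray: narrow grey tray, fixed to the desk: outside 84 mm (x) by 175 mm (y), 18 mm high; walls and floor 4 mm thick, so inside it is 76 by 167 mm with its floor 4 mm above the desk. Origin: centre of its underside, at desk height; y is its long direction.
- tape_tray: wide grey rectangular tray, fixed to the desk: outside 130 mm (x) by 165 mm (y), 18 mm high; walls and floor 4 mm thick, so inside it is 122 by 157 mm with its floor 4 mm above the desk. Two tape rolls fit side by side along y. Origin: centre of its underside, at desk height.
- stamp_dish: round steel dish, fixed to the desk: 136 mm outside diameter at the rim, 18 mm high; wall and floor 4 mm thick, so inside it is about 124 mm across at the floor, 4 mm above the desk. Origin: centre of its underside, at desk height.
- mug: white mug, 80 mm diameter, 90 mm high, handle to its +y; stands beyond the trays. Bystander. Origin: centre of its underside.
- stapler: black and steel stapler, 140 mm long (x), 36 mm wide, 44 mm high; lies beyond the trays. Bystander. Origin: centre of its underside.

How it is judged:
By the outcome, as a careful person would: the job done as asked, in the order asked, and still so for the second after the job is handed in, with the robot touching nothing.
It also fails if it takes over 128 s, if anything falls off the work surface, if the arm or the gripper's body presses on something with over 40 N, if the wrist force passes 120 N, or if a joint passes its speed limit or range.

### The arm

A 6-joint arm with a two-finger parallel gripper is mounted at the origin on the work surface. World frame = base frame: x ahead of the robot, y to its left, z up, the work surface at z = 0. Lengths are in m, angles in degrees, forces in N, time in s.
With the tool pointing down it reaches from about 0.375 to 0.9 m from the base axis. Payload 3.1 kg.
Tool frame: the origin (TCP) lies on the centre line of the jaws, within the pads' length; the fingertips stand 22 mm ahead of it and the grasp point (between the pads) lies 3 mm ahead of it; z points along the fingers, y is the line along which they close (so a half turn about z gives the same grasp; the last joint's range is limited). The gripper opens to 87 mm and grips with 3 to 60 N. Pads are 19 mm wide; open, the fingers measure 117 mm over their backs; the gripper's body (75 mm by 190 mm) begins 51 mm behind the grasp point.
Start: joints at [59.101, 30.224, 82.088, -0, 67.689, -10.227], TCP at [0.221, 0.585, 0.245] pointing down, gripper open.
Joint ranges: [-176.69, 176.69], [-43.24, 126.21], [12.49, 139.97], [-82, 262], [0, 151.66], [-163.58, 163.58]. Speed limits (degrees/s): [159.86, 159.86, 180, 180, 180, 180].

### API

Orientations are given as a 3x3 rotation matrix whose columns are the frame's x, y, z axes.
In Python, from rig import * gives the robot as it stands.
- The arm moves only by the shell command python3 -m jog 'ROWS'. ROWS is text: rows parted by semicolons, each of 7 numbers parted by spaces: the shift along the tool's x, y, z in mm, then the turn, a rotation vector about the tool's x, y, z in rad, then the finger opening in mm, from 0 to 87. In form: tx ty tz ax ay az fingers; .... A call has 1 to 12 rows; each row shifts and turns the commanded pose from where the row before left it, along the tool's axes as they then stand; what a row does not reach is not made up. A row lasts 1/8 s, in which the tool goes at most 62.5 mm and 10.7 degrees, less where a joint would pass 70% of its speed; a pose out of reach is approached as far as the arm can. A call with a gripper value outside its range is refused whole. The fingers move at their own pace and stop on an object; the grip force is fixed at half the most. Time passes only in rows, so rows that do not move let the fingers close. It gives the time, the measured TCP pose, the force, the opening and the grip force at its end, in the units of the state.
- read_state(): the state, without advancing time (a new reading comes with each control period).
- capture(name): name is "scene" or "side" or "wrist"; returns a dict with "color" (480x640x3 uint8, red, green, blue), "camera_matrix" (3x3 intrinsics, pixels), "R" (3x3) and "t" (3): a world point X has camera coordinates R X + t. Camera axes: x right, y down, z forward; pixel columns grow to the right and rows downward; lengths in m; the calibration is good to about 2 mm. A picture is of the moment at which its call begins. There is no depth.
- hand_in(): hands the job in; it is judged then, once.
Trained networks look in the newest picture that a camera, given by its name, has taken for a name from the list of things; names that differ only in an ending like _2 or _b are one class to them, and where a whole thing is asked for, a point or a joint stands for the part that bears it (a point fixed in the world has none). Each returns a list of dicts, best first, with "conf" (0 to 1); they miss things now and then, are a little off and sometimes report something else, mostly with a low value. They report only what shows in the picture. A call takes as long as a camera call.
- find_in(camera, target): "at" ([x, y, z] in m, in world coordinates, good to about 4 mm: the middle of the surface that is visible of it).
- trace(camera, target): "pixels" (480x640 bool, what is visible of it).
- place_of(camera, target): "at" ([x, y, z] in m, in world coordinates, good to about 4 mm: a listed point, or the origin of a listed thing).
The state is a dict: "time_s": time; "joint_positions": joint angles; "qvel": joint speeds; "tau": joint torques, N m; "position": TCP position; "tcp_rot": TCP orientation; "force": force on the tool from outside, world axes, zero at the start; "moment": the same for the moment, N m; "opening": opening from 0.0 (shut) to 1.0 (fully open); "grasp_force": force on a finger pad.
Only numpy, scipy, OpenCV 4.12 (cv2) and the standard library are available. Lean on these libraries where they do the work, as an engineer would, in place of code of your own. Each camera call takes 0.05 s, during which the arm holds its last target. There are 200 camera calls.

## Working session

There is one attempt and no reset: what is moved stays moved. The work goes in short steps, Python scripts to look and compute and a shell command to move; the robot and the scene stay as the last step left them, time stands still between calls to the robot, and variables do not carry over. Pictures are saved under pics/ and viewed, at most 14 in all, crops included, and the job is handed in when it is done.

```bash
mkdir -p pics; python3 - <<'E'
from rig import *
import cv2, numpy as np
s=read_state(); print(s["time_s"],s["position"],np.round(s["tcp_rot"],3).tolist(),s["opening"])
for c in ["scene","side"]:
    im=capture(c); cv2.imwrite(f"pics/{c}1.png",im["color"][...,::-1])
    for t in ["tape_a","stamp_a","highlighter","pen_tray","tape_tray","stamp_dish","mug","stapler"]:
        print(c,t,[(np.round(d["at"],3).tolist(),round(d["conf"],2)) for d in place_of(c,t)[:4]])
E
```

```text
0.0 [0.22025767 0.58418582 0.24358174] [[-0.936, 0.353, -0.001], [0.353, 0.936, -0.002], [0.0, -0.002, -1.0]] 0.9999534180525642
scene tape_a [([0.415, -0.157, 0.0], 0.94), ([0.443, -0.022, -0.001], 0.65)]
scene stamp_a [([0.34, 0.284, -0.002], 0.71), ([0.37, -0.308, 0.0], 0.59), ([0.572, -0.337, 0.001], 0.28)]
scene highlighter [([0.426, 0.175, -0.001], 0.71)]
scene pen_tray [([0.594, 0.328, -0.0], 0.59)]
scene tape_tray [([0.572, -0.337, 0.001], 0.75)]
scene stamp_dish [([0.674, -0.009, 0.003], 0.92)]
scene mug []
scene stapler [([0.783, -0.178, -0.004], 0.83)]
side tape_a [([0.413, -0.153, -0.001], 0.91), ([0.444, -0.022, 0.003], 0.81)]
side stamp_a [([0.34, 0.283, -0.002], 0.88), ([0.368, -0.307, 0.003], 0.74)]
side highlighter [([0.422, 0.174, 0.002], 0.57), ([0.782, 0.174, -0.003], 0.36)]
side pen_tray [([0.588, 0.321, 0.0], 0.66), ([0.781, -0.178, 0.001], 0.56)]
side tape_tray [([0.575, -0.338, -0.0], 0.94), ([0.676, -0.014, -0.003], 0.58)]
side stamp_dish [([0.675, -0.011, -0.002], 0.97)]
side mug [([0.784, 0.17, 0.001], 0.89)]
side stapler [([0.785, -0.177, -0.0], 0.72)]
```

View pics/scene1.png

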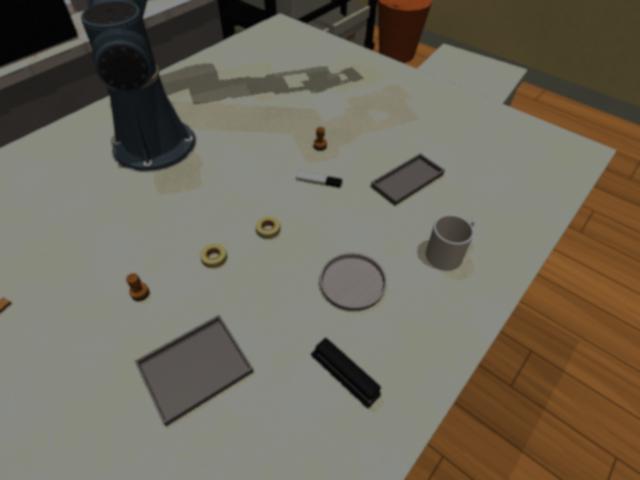

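View pics/side1.png

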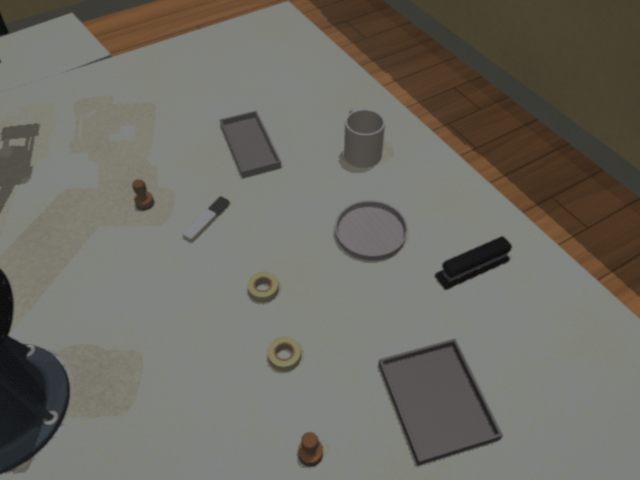

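The scene shows both tape rolls (269,227 and 213,255), both stamps (320,138 and 137,287), the highlighter (319,180), the three trays, the mug and the stapler. All of these match the network positions. Next I'll measure orientations and refined centres.

```bash
cat > h.py <<'E'
from rig import *
import cv2, numpy as np
def ground(im,uv,z):
    K,R,t=[np.array(im[k]) for k in("camera_matrix","R","t")]
    c=-R.T@t; d=(R.T@np.linalg.inv(K)@np.c_[uv,np.ones(len(uv))].T).T
    return (c+d*((z-c[2])/d[:,2])[:,None])[:,:2]
def rect(im,px,z):
    v,u=np.nonzero(px); p=ground(im,np.c_[u,v].astype(float),z)
    (cx,cy),(w,h),a=cv2.minAreaRect((p*1000).astype(np.float32))
    if w<h: w,h,a=h,w,a+90
    return [round(float(q),1) for q in(cx,cy,w,h,(a+90)%180-90)]  # a: long side yaw
def go(x,y,z=None,yaw=None):
    """turn of tool y axis to world angle yaw first, then shift in tool axes"""
    s=read_state(); p=np.array(s["position"]); R=np.array(s["tcp_rot"])
    cur=np.degrees(np.arctan2(R[1,1],R[0,1])); d=0
    if yaw is not None: d=(yaw-cur+90)%180-90
    th=np.radians(cur+d); ty=np.array([np.cos(th),np.sin(th)]); tx=np.array([-ty[1],ty[0]])*(1 if R[2,2]<0 else -1)
    e=np.array([x,y])-p[:2]
    print("pos",np.round(p*1000,1),"yaw",round(cur,1),"tilt",np.round(R[:2,2],3),"| turn az %.3f"%(-np.radians(d)),"tx %.1f ty %.1f"%(1000*e@tx,1000*e@ty),"" if z is None else "tz %.1f"%(1000*(p[2]-z)), "op %.1f"%(87*s["opening"]),"t %.1f"%s["time_s"])
E
python3 - <<'E'
from h import *
for c in ["scene","side"]:
    im=capture(c)
    for t,z in [("tape_a",.015),("highlighter",.01),("pen_tray",.017),("tape_tray",.017),("stamp_dish",.017)]:
        for d in trace(c,t)[:2]: print(c,t,rect(im,d["pixels"],z),round(d["conf"],2))
go(.443,-.022,.1,90)
E
```

```text
scene tape_a [446.9, -22.6, 65.9, 53.4, -46.8] 0.86
scene tape_a [415.8, -153.8, 66.5, 54.0, -33.8] 0.75
scene highlighter [427.2, 176.6, 114.8, 35.1, 25.2] 0.84
scene pen_tray [596.7, 317.3, 191.3, 97.8, 78.6] 0.93
scene tape_tray [576.3, -339.4, 166.8, 138.7, 75.0] 0.95
scene stamp_dish [677.6, -14.4, 138.9, 137.4, -14.1] 0.57
side tape_a [410.2, -155.7, 56.3, 52.9, 58.4] 0.77
side tape_a [442.8, -24.3, 66.9, 53.4, 78.2] 0.66
side highlighter [424.0, 173.8, 116.6, 28.7, 27.7] 0.97
side highlighter [592.3, 323.2, 198.1, 91.5, 79.4] 0.2
side pen_tray [589.5, 315.6, 196.9, 89.1, 78.9] 0.76
side tape_tray [571.3, -340.3, 173.4, 136.8, 75.0] 0.95
side stamp_dish [672.9, -16.4, 144.9, 132.7, 57.8] 0.96
pos [220.6 584.7 244.6] yaw 69.3 tilt [-0. -0.] | turn az -0.361 tx -222.4 ty -606.7 tz 144.6 op 86.8 t 1.5
```

```bash
python3 -m jog '0 0 0 0 0 0.184 87;0 0 0 0 0 0.184 87;0 0 0 0 0 0.184 87;0 0 0 0 0 0.184 87;0 0 0 0 0 0.184 87;0 0 0 0 0 0.184 87;0 0 0 0 0 0.184 87;0 0 0 0 0 0.184 87;0 0 0 0 0 0 87'; python3 -c "
from h import *
go(.42,-.12,.2,-15)"
```

```text
time_s: 2.62
position: [0.2206, 0.5848, 0.2446]
tcp_rot: [[0.257, 0.966, -0.0], [0.966, -0.257, 0.0], [0.0, -0.0, -1.0]]
force: [0.2, -0.1, 0.6]
opening: 1.004
grasp_force: 0.0
pos [220.6 584.8 244.6] yaw -14.9 tilt [-0.  0.] | turn az 0.002 tx -629.1 ty 375.0 tz 44.6 op 87.4 t 2.6
```

```bash
python3 -m jog '-45 27 0 0 0 0 87;-45 27 0 0 0 0 87;-45 27 0 0 0 0 87;-45 27 0 0 0 0 87;-45 27 0 0 0 0 87;-45 27 0 0 0 0 87;-45 27 0 0 0 0 87;-45 27 0 0 0 0 87;-45 27 0 0 0 0 87;-45 27 0 0 0 0 87;-45 27 0 0 0 0 87;-45 27 0 0 0 0 87' | head -2; python3 -m jog '-45 25 20 0 0 0 87;-44 26 20 0 0 0 87;0 0 0 0 0 0 87;0 0 0 0 0 0 87'; python3 - <<'E'
from h import *
go(.42,-.12,.2,-15)
im=capture("wrist"); cv2.imwrite("pics/w1.png",im["color"][...,::-1])
for d in trace("wrist","tape_a")[:3]: print(rect(im,d["pixels"],.015),round(d["conf"],2))
print([(np.round(d["at"],4),d["conf"]) for d in place_of("wrist","tape_a")])
E
```

```text
time_s: 4.12
position: [0.3942, -0.0226, 0.2449]
time_s: 4.62
position: [0.4194, -0.1196, 0.2044]
tcp_rot: [[0.258, 0.966, -0.001], [0.966, -0.258, 0.001], [0.001, -0.001, -1.0]]
force: [-0.5, -0.3, 0.1]
opening: 1.002
grasp_force: 0.0
pos [ 419.4 -119.6  204.4] yaw -15.0 tilt [-0.001  0.001] | turn az 0.001 tx -0.3 ty 0.7 tz 4.4 op 87.2 t 4.6
[411.8, -152.2, 56.1, 53.1, 50.5] 0.7
[442.5, -21.4, 53.3, 53.2, 33.0] 0.68
[(array([ 0.4109, -0.1554, -0.0008]), 0.65)]
```

View pics/w1.png

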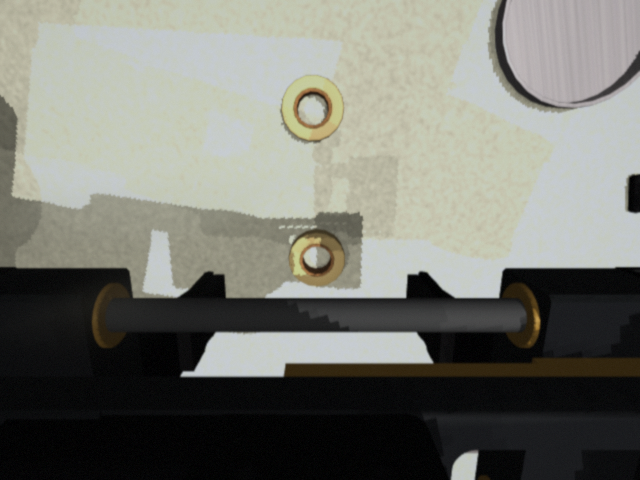

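The wrist view shows both rolls, at (312,107) and (316,258). The positions agree to about 2 mm, so I'll pick the near-right roll.

```bash
python3 -m jog '-35 1.5 40 0 0 0 87;0 0 50 0 0 0 87;0 0 50 0 0 0 87;0 0 25 0 0 0 87;0 0 14 0 0 0 87;0 0 0 0 0 0 87;0 0 0 0 0 0 40;0 0 0 0 0 0 40;0 0 0 0 0 0 40;0 0 0 0 0 0 40;0 0 0 0 0 0 40;0 0 0 0 0 0 40'; python3 -c "
from h import *
go(.563,-.376,.1,-15)"
```

```text
time_s: 6.28
position: [0.4123, -0.1542, 0.0259]
tcp_rot: [[0.259, 0.966, 0.0], [0.966, -0.259, -0.0], [-0.0, 0.0, -1.0]]
force: [-0.1, -0.1, 5.7]
opening: 0.605
grasp_force: 30.0
pos [ 412.3 -154.2   25.9] yaw -15.0 tilt [ 0. -0.] | turn az -0.000 tx -175.2 ty 202.9 tz -74.1 op 52.7 t 6.3
```

```bash
python3 -m jog '0 0 -40 0 0 0 40;0 0 -40 0 0 0 40;-35 40 0 0 0 0 40;-35 41 0 0 0 0 40;-35 41 0 0 0 0 40;-35 41 0 0 0 0 40;-35 40 0 0 0 0 40;0 0 0 0 0 0 40;0 0 0 0 0 0 40'; python3 - <<'E'
from h import *
go(.563,-.376,.03,-15)
im=capture("wrist"); cv2.imwrite("pics/w2.png",im["color"][...,::-1])
print([(np.round(d["at"],4),d["conf"]) for d in place_of("wrist","tape_tray")])
for d in trace("wrist","tape_tray")[:1]: print(rect(im,d["pixels"],.017))
E
```

```text
time_s: 7.4
position: [0.5618, -0.3747, 0.1044]
tcp_rot: [[0.259, 0.966, -0.002], [0.966, -0.259, 0.002], [0.002, -0.003, -1.0]]
force: [-0.7, -0.4, -0.6]
opening: 0.604
grasp_force: 30.0
pos [ 561.8 -374.7  104.4] yaw -15.0 tilt [-0.002  0.002] | turn az -0.000 tx -1.0 ty 1.5 tz 74.4 op 52.6 t 7.4
[(array([ 0.5742, -0.339 , -0.0014]), 0.87), (array([ 0.5634, -0.3753,  0.0781]), 0.17)]
[574.2, -332.4, 149.6, 131.2, 74.9]
```

View pics/w2.png

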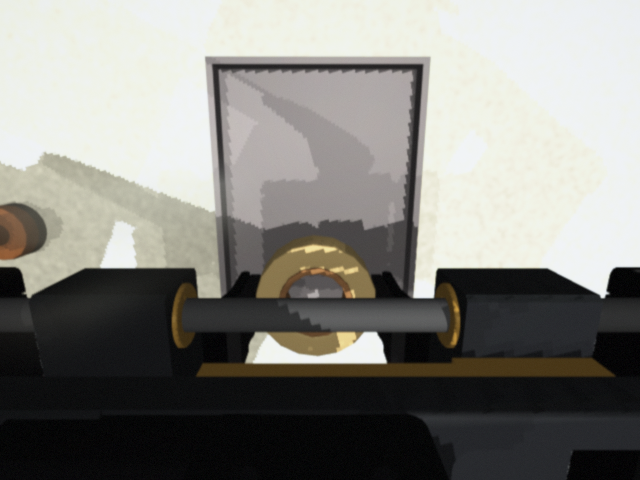

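The picture shows the roll held flat and centred across the tray, whose walls are at columns 207–430. I'll lower it and release.

```bash
python3 -m jog '0 2 30 0 0 0 40;0 0 25 0 0 0 40;0 0 12 0 0 0 40;0 0 6.5 0 0 0 40;0 0 0 0 0 0 40;0 0 0 0 0 0 72;0 0 0 0 0 0 72;0 0 0 0 0 0 72;0 0 -20 0 0 0 72;0 0 -60 0 0 0 72;0 0 -60 0 0 0 87;0 0 0 0 0 0 87'; python3 -c "
from h import *
go(.4425,-.0215,.1,-15)"
```

```text
time_s: 9.05
position: [0.5683, -0.3791, 0.1804]
tcp_rot: [[0.259, 0.966, 0.011], [0.966, -0.259, -0.01], [-0.007, 0.013, -1.0]]
force: [-0.2, -0.4, -0.4]
opening: 0.959
grasp_force: 0.0
pos [ 568.3 -379.1  180.4] yaw -15.0 tilt [ 0.011 -0.01 ] | turn az -0.000 tx 312.9 ty -214.0 tz 80.4 op 83.4 t 9.1
```

```bash
python3 -m jog '44 -30 0 0 0 0 87;45 -30 0 0 0 0 87;45 -30 0 0 0 0 87;44 -30 0 0 0 0 87;44 -30 0 0 0 0 87;44 -30 0 0 0 0 87;44 -29 30 0 0 0 87;0 0 0 0 0 0 87;0 0 0 0 0 0 87'; python3 - <<'E'
from h import *
go(.4425,-.0215,.025,-15)
for c in ["side","scene"]:
  capture(c); print([(np.round(d["at"],4),d["conf"]) for d in place_of(c,"tape_a")])
E
```

```text
time_s: 10.18
position: [0.4441, -0.0229, 0.1423]
tcp_rot: [[0.258, 0.966, 0.001], [0.966, -0.258, -0.001], [-0.0, 0.001, -1.0]]
force: [-0.1, 0.0, -0.2]
opening: 0.999
grasp_force: 0.0
pos [444.1 -22.9 142.3] yaw -15.0 tilt [ 0.001 -0.001] | turn az 0.001 tx 1.0 ty -1.9 tz 117.3 op 86.9 t 10.2
[(array([ 0.5669, -0.3737, -0.0016]), 0.94), (array([ 0.4427, -0.021 ,  0.0014]), 0.91)]
[(array([ 0.5691, -0.377 ,  0.0047]), 0.77), (array([ 0.4408, -0.0244, -0.0019]), 0.59)]
```

```bash
python3 -m jog '0 -1.5 50 0 0 0 87;0 0 40 0 0 0 87;0 0 18 0 0 0 87;0 0 8 0 0 0 87;0 0 0 0 0 0 87;0 0 0 0 0 0 40;0 0 0 0 0 0 40;0 0 0 0 0 0 40;0 0 0 0 0 0 40;0 0 0 0 0 0 40;0 0 0 0 0 0 40'; python3 -c "
from h import *
go(.5835,-.301,.1,-15)"
```

```text
time_s: 11.75
position: [0.4421, -0.0223, 0.0263]
tcp_rot: [[0.259, 0.966, 0.001], [0.966, -0.259, -0.0], [-0.0, 0.001, -1.0]]
force: [0.2, 0.5, 5.3]
opening: 0.615
grasp_force: 30.0
pos [442.1 -22.3  26.3] yaw -15.0 tilt [ 0.001 -0.   ] | turn az -0.000 tx -232.6 ty 208.7 tz -73.7 op 53.5 t 11.8
```

```bash
python3 -m jog '0 0 -40 0 0 0 40;0 0 -38 0 0 0 40;-39 35 0 0 0 0 40;-39 35 0 0 0 0 40;-39 35 0 0 0 0 40;-39 35 0 0 0 0 40;-39 35 0 0 0 0 40;-38 34 0 0 0 0 40;0 0 0 0 0 0 40;0 0 0 0 0 0 40;0 0 0 0 0 0 40'; python3 - <<'E'
from h import *
go(.5835,-.301,.0305,-15)
E
```

```text
time_s: 13.12
position: [0.5824, -0.2997, 0.1035]
tcp_rot: [[0.258, 0.966, -0.002], [0.966, -0.258, 0.002], [0.001, -0.003, -1.0]]
force: [-0.0, 0.1, 0.9]
opening: 0.616
grasp_force: 30.0
pos [ 582.4 -299.7  103.5] yaw -15.0 tilt [-0.002  0.002] | turn az 0.001 tx -0.9 ty 1.4 tz 73.0 op 53.6 t 13.1
```

```bash
python3 -m jog '0 1 30 0 0 0 40;0 0 25 0 0 0 40;0 0 12 0 0 0 40;0 0 6.5 0 0 0 40;0 0 0 0 0 0 40;0 0 0 0 0 0 72;0 0 0 0 0 0 72;0 0 0 0 0 0 72;0 0 -20 0 0 0 72;0 0 -60 0 0 0 72;0 0 -60 0 0 0 87;0 0 0 0 0 0 87'; python3 - <<'E'
from h import *
go(.370,-.308,.18)
for c in ["side","scene"]:
  im=capture(c); print([(np.round(d["at"],4),d["conf"]) for d in place_of(c,"tape_a")],[(np.round(d["at"],4),d["conf"]) for d in place_of(c,"stamp_a")])
  cv2.imwrite(f"pics/{c}3.png",im["color"][...,::-1])
E
```

```text
time_s: 14.62
position: [0.588, -0.3042, 0.1785]
tcp_rot: [[0.259, 0.966, 0.012], [0.966, -0.259, -0.009], [-0.006, 0.014, -1.0]]
force: [-0.5, 0.0, -0.5]
opening: 0.958
grasp_force: 0.0
pos [ 588.  -304.2  178.5] yaw -15.0 tilt [ 0.012 -0.009] | turn az -0.000 tx -60.0 ty -209.6 tz -1.5 op 83.4 t 14.6
[(array([ 0.5668, -0.3736,  0.0009]), 0.97), (array([ 0.5829, -0.306 ,  0.0076]), 0.57)] [(array([ 0.3656, -0.3111,  0.0046]), 0.75), (array([ 0.3406,  0.2814, -0.0052]), 0.61)]
[(array([ 7.805e-01,  1.691e-01, -2.000e-04]), 0.71), (array([ 0.571 , -0.3788,  0.0033]), 0.69), (array([ 0.5822, -0.3018,  0.0029]), 0.59)] [(array([ 0.3656, -0.3074, -0.0009]), 0.88), (array([ 0.3371,  0.2807, -0.002 ]), 0.63)]
```

```bash
python3 -m jog '-22 -42 0 0 0 0 87;-22 -41 0 0 0 0 87;-22 -41 0 0 0 0 87;-23 -41 0 0 0 0 87;-23 -42 0 0 0 0 87;0 0 0 0 0 0 87;0 0 0 0 0 0 87'; python3 - <<'E'
from h import *
im=capture("wrist"); cv2.imwrite("pics/w4.png",im["color"][...,::-1])
print([(np.round(d["at"],4),d["conf"]) for d in place_of("wrist","stamp_a")],[(np.round(d["at"],4),d["conf"]) for d in find_in("wrist","stamp_a")])
for d in trace("wrist","stamp_a")[:2]: v,u=np.nonzero(d["pixels"]);print(u.min(),u.max(),v.min(),v.max(),d["conf"])
go(.367,-.3085,.048)
E
```

```text
time_s: 15.8
position: [0.3556, -0.3563, 0.1699]
tcp_rot: [[0.26, 0.966, -0.0], [0.966, -0.26, 0.001], [0.001, -0.0, -1.0]]
force: [0.3, 0.9, -0.4]
opening: 0.998
grasp_force: 0.0
[(array([ 0.3678, -0.3128,  0.0021]), 0.59)] [(array([ 0.3704, -0.309 ,  0.0539]), 0.64)]
292 335 149 194 0.89
pos [ 356.4 -356.   170.3] yaw -14.9 tilt [0. 0.] | turn az -0.000 tx 48.6 ty -2.0 tz 122.3 op 86.9 t 16.0
```

View pics/w4.png

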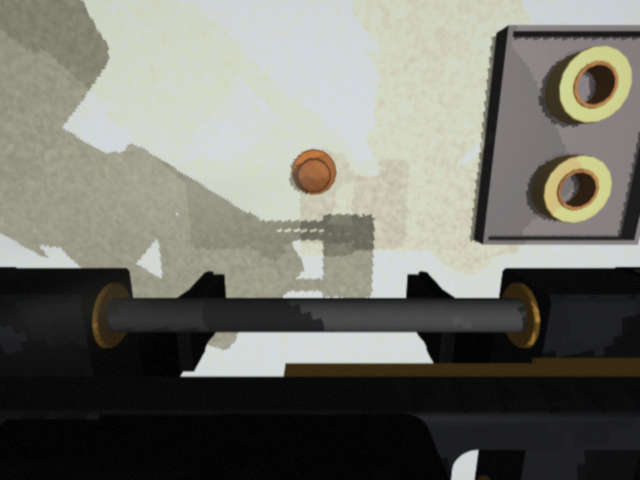

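View pics/side3.png

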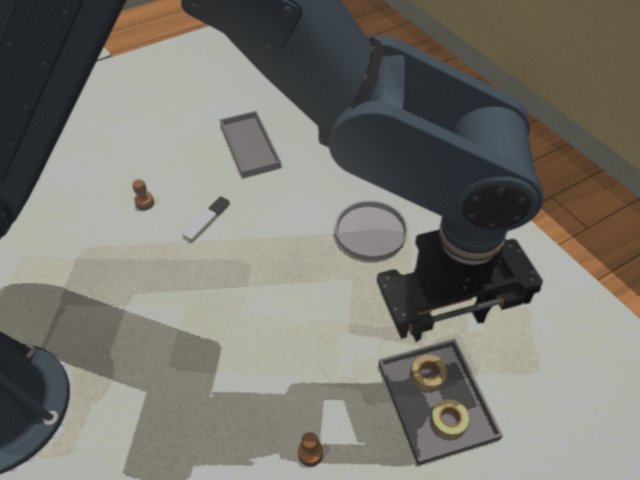

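Both rolls lie flat, side by side, in the tray. The stamp's grip top is at about (314,171) in the wrist view, so I'll locate it at its 58 mm height.

```bash
python3 - <<'E'
from h import *
im=capture("wrist")
p=ground(im,np.array([[314,171.5]]),.058)[0];print(p)
go(*p,.048)
E
```

```text
[ 0.36892376 -0.30571424]
pos [ 356.4 -356.   170.4] yaw -14.9 tilt [ 0. -0.] | turn az -0.000 tx 51.8 ty -0.8 tz 122.4 op 87.2 t 16.1
```

```bash
python3 -m jog '25 0 0 0 0 0 87;26 -1 0 0 0 0 87;0 0 40 0 0 0 87;0 0 45 0 0 0 87;0 0 25 0 0 0 87;0 0 12 0 0 0 87;0 0 0 0 0 0 87;0 0 0 0 0 0 15;0 0 0 0 0 0 15;0 0 0 0 0 0 15;0 0 0 0 0 0 15;0 0 0 0 0 0 15'; python3 -m jog '0 0 0 0 0 0 15;0 0 0 0 0 0 15;0 0 0 0 0 0 15;0 0 0 0 0 0 15'; python3 -c "
from h import *
go(.6675,-.042,.14,-15)"
```

```text
time_s: 17.55
position: [0.3677, -0.3069, 0.0487]
tcp_rot: [[0.259, 0.966, 0.0], [0.966, -0.259, -0.0], [-0.0, 0.0, -1.0]]
force: [-0.6, -0.5, -0.0]
opening: 0.519
grasp_force: 0.0
time_s: 18.05
position: [0.3677, -0.3067, 0.0485]
tcp_rot: [[0.259, 0.966, -0.0], [0.966, -0.259, 0.0], [0.0, -0.0, -1.0]]
force: [-0.3, 1.3, 0.1]
opening: 0.265
grasp_force: 30.0
pos [ 367.7 -306.7   48.5] yaw -15.0 tilt [-0.  0.] | turn az -0.000 tx 333.3 ty 221.1 tz -91.5 op 23.0 t 18.1
```

```bash
python3 -m jog '0 0 -45 0 0 0 15;0 0 -45 0 0 0 15;37 24 0 0 0 0 15;42 28 0 0 0 0 15;42 28 0 0 0 0 15;42 28 0 0 0 0 15;42 28 0 0 0 0 15;42 28 0 0 0 0 15;42 28 0 0 0 0 15;44 29 0 0 0 0 15;0 0 0 0 0 0 15;0 0 0 0 0 0 15'; python3 - <<'E'
from h import *
im=capture("wrist"); cv2.imwrite("pics/w5.png",im["color"][...,::-1])
print([(np.round(d["at"],4),d["conf"]) for d in place_of("wrist","stamp_dish")])
for d in trace("wrist","stamp_dish")[:1]: print(rect(im,d["pixels"],.017))
go(.6675,-.042,.0535,-15)
E
```

```text
time_s: 19.55
position: [0.6663, -0.0422, 0.1378]
tcp_rot: [[0.258, 0.966, -0.002], [0.966, -0.258, 0.0], [-0.001, -0.002, -1.0]]
force: [0.0, 0.3, -0.7]
opening: 0.262
grasp_force: 30.0
[(array([ 0.6746, -0.0097, -0.0026]), 0.63)]
[676.0, -7.4, 135.7, 124.4, -15.6]
pos [666.2 -43.4 138.3] yaw -15.1 tilt [-0.002  0.   ] | turn az -0.002 tx 1.7 ty 0.9 tz 84.8 op 23.2 t 19.7
```

View pics/w5.png

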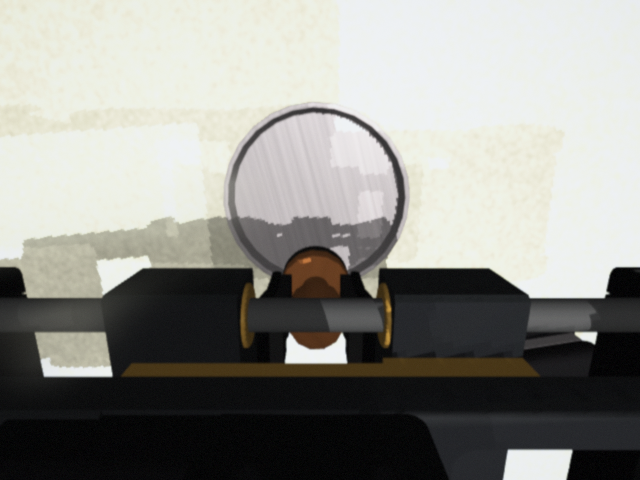

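The dish rim spans columns 226–408, with its top at row 102, and the stamp hangs upright. I'll compute the dish centre from the rim.

```bash
python3 - <<'E'
from h import *
im=capture("wrist")
p=ground(im,np.array([[225,192],[409,192],[316,102.]]),.018);print(p,np.linalg.norm(p[0]-p[1]))
c=p[2]-.068*np.array([.259,.966]);print(c)
E
```

```text
[[ 0.61283926  0.00916562]
 [ 0.74063409 -0.0253261 ]
 [ 0.69191455  0.05084006]] 0.1323676632252904
[ 0.67430255 -0.01484794]
```

```bash
python3 -m jog '2.5 0.5 40 0 0 0 15;0 0 25 0 0 0 15;0 0 13 0 0 0 15;0 0 7 0 0 0 15;0 0 0 0 0 0 15;0 0 0 0 0 0 15' | sed -n '1,2p;4p'; python3 -m jog '0 0 0 0 0 0 70;0 0 0 0 0 0 70;0 0 0 0 0 0 70;0 0 0 0 0 0 70;0 0 -20 0 0 0 70;0 0 -50 0 0 0 70;0 0 -50 0 0 0 87;0 0 0 0 0 0 87;0 0 0 0 0 0 87' ;python3 -c "
from h import *
go(.34,.282,.17,-15)"
```

```text
time_s: 20.5
position: [0.6693, -0.0403, 0.0546]
force: [-0.4, -0.1, -0.2]
time_s: 21.62
position: [0.6683, -0.04, 0.1744]
tcp_rot: [[0.259, 0.966, 0.0], [0.966, -0.259, -0.0], [-0.0, 0.001, -1.0]]
force: [-0.4, -0.3, -0.3]
opening: 0.984
grasp_force: 0.0
pos [668.3 -40.  174.4] yaw -15.0 tilt [ 0. -0.] | turn az -0.000 tx 226.1 ty -400.4 tz 4.4 op 85.6 t 21.6
```

```bash
python3 -m jog '15 -40 0 0 0 0 87;23 -52 0 0 0 0 87;23 -52 0 0 0 0 87;23 -52 0 0 0 0 87;23 -52 0 0 0 0 87;23 -52 0 0 0 0 87;23 -52 0 0 0 0 87;23 -48 0 0 0 0 87;0 0 0 0 0 0 87;0 0 0 0 0 0 87'; python3 - <<'E'
from h import *
im=capture("wrist"); cv2.imwrite("pics/w6.png",im["color"][...,::-1])
for d in trace("wrist","stamp_a")[:2]: v,u=np.nonzero(d["pixels"]);print(u.min(),u.max(),v.min(),v.max(),d["conf"])
for c in ["side","scene"]:
  capture(c); print([(np.round(d["at"],4),d["conf"]) for d in place_of(c,"stamp_a")])
E
```

```text
time_s: 22.88
position: [0.3278, 0.2335, 0.1731]
tcp_rot: [[0.258, 0.966, -0.001], [0.966, -0.258, -0.001], [-0.001, -0.001, -1.0]]
force: [0.0, 0.1, 0.3]
opening: 1.0
grasp_force: 0.0
294 337 149 192 0.71
[(array([ 0.3426,  0.282 , -0.0047]), 0.57)]
[(array([ 0.3397,  0.2821, -0.0007]), 0.72), (array([ 0.6708, -0.0408,  0.0051]), 0.7), (array([ 0.5702, -0.3382, -0.0007]), 0.21)]
```

View pics/w6.png

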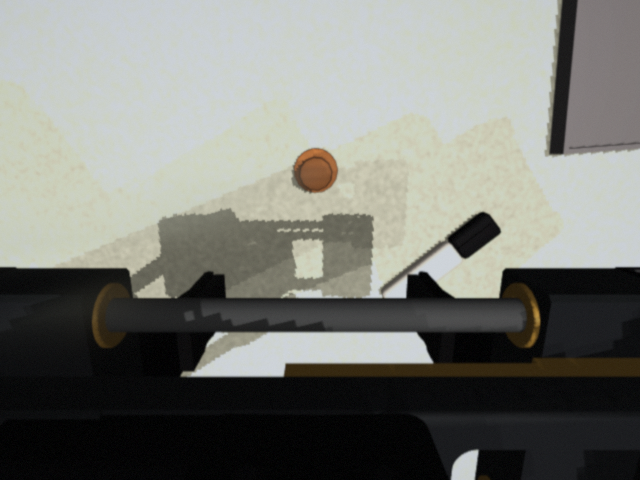

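The stamp's grip top is at (316,170). The highlighter, with its cap at (475,235), is clear of the fingers.

```bash
python3 - <<'E'
from h import *
im=capture("wrist")
p=ground(im,np.array([[316,170.5]]),.058)[0];print(p)
go(*p,.048)
E
```

```text
[0.34271904 0.28333483]
pos [328.5 233.  173.5] yaw -15.1 tilt [ 0. -0.] | turn az -0.000 tx 52.3 ty 0.6 tz 125.5 op 87.0 t 23.2
```

```bash
python3 -m jog '25 0 0 0 0 0 87;27 0.5 0 0 0 0 87;0 0 42 0 0 0 60;0 0 45 0 0 0 60;0 0 26 0 0 0 60;0 0 12 0 0 0 60;0 0 0 0 0 0 60;0 0 0 0 0 0 15;0 0 0 0 0 0 15;0 0 0 0 0 0 15;0 0 0 0 0 0 15;0 0 0 0 0 0 15' |head -2; python3 -m jog '0 0 0 0 0 0 15;0 0 0 0 0 0 15'; python3 -c "
from h import *
go(.6828,.0165,.14,-15)"
```

```text
time_s: 24.72
position: [0.3418, 0.2837, 0.0487]
time_s: 24.98
position: [0.3418, 0.2837, 0.0487]
tcp_rot: [[0.259, 0.966, 0.0], [0.966, -0.259, 0.0], [0.0, 0.0, -1.0]]
force: [0.5, -0.0, 4.2]
opening: 0.266
grasp_force: 29.9
pos [341.8 283.7  48.7] yaw -15.0 tilt [0. 0.] | turn az -0.000 tx -169.8 ty 398.5 tz -91.3 op 23.1 t 25.0
```

```bash
python3 -m jog '0 0 -45 0 0 0 15;0 0 -45 0 0 0 15;-15 34 0 0 0 0 15;-22 52 0 0 0 0 15;-22 52 0 0 0 0 15;-22 52 0 0 0 0 15;-22 52 0 0 0 0 15;-22 52 0 0 0 0 15;-22 52 0 0 0 0 15;-22 51 0 0 0 0 15;0 0 0 0 0 0 15;0 0 0 0 0 0 15'; python3 - <<'E'
from h import *
go(.683,.0165,.0535,-15)
E
```

```text
time_s: 26.48
position: [0.68, 0.0177, 0.1373]
tcp_rot: [[0.26, 0.966, -0.003], [0.966, -0.26, 0.001], [-0.0, -0.003, -1.0]]
force: [0.3, 0.1, -0.7]
opening: 0.26
grasp_force: 30.0
pos [680.   17.7 137.3] yaw -15.0 tilt [-0.003  0.001] | turn az -0.001 tx -0.4 ty 3.2 tz 83.8 op 22.6 t 26.5
```

```bash
python3 -m jog '0 1 40 0 0 0 15;0 0 25 0 0 0 15;0 0 13 0 0 0 15;0 0 7 0 0 0 15;0 0 0 0 0 0 15;0 0 0 0 0 0 15' | sed -n '1,2p;4p'; python3 -m jog '0 0 0 0 0 0 70;0 0 0 0 0 0 70;0 0 0 0 0 0 70;0 0 0 0 0 0 70;0 0 -20 0 0 0 70;0 0 -50 0 0 0 70;0 0 -50 0 0 0 87;0 0 0 0 0 0 87;0 0 0 0 0 0 87' ;python3 - <<'E'
from h import *
go(.425,.175,.17,-64)
for c in ["side","scene"]:
  capture(c); print([(np.round(d["at"],4),d["conf"]) for d in place_of(c,"stamp_a")])
E
```

```text
time_s: 27.22
position: [0.6831, 0.0173, 0.0546]
force: [0.8, -0.7, -0.2]
time_s: 28.35
position: [0.6821, 0.0174, 0.1744]
tcp_rot: [[0.259, 0.966, 0.0], [0.966, -0.259, -0.0], [0.0, 0.0, -1.0]]
force: [-0.4, -0.6, 0.0]
opening: 0.987
grasp_force: 0.0
pos [682.1  17.4 174.4] yaw -15.0 tilt [ 0. -0.] | turn az 0.855 tx -161.9 ty -254.4 tz 4.4 op 85.8 t 28.4
[(array([ 0.683 ,  0.0157, -0.0012]), 0.96), (array([ 0.6687, -0.0448,  0.0064]), 0.94), (array([ 5.725e-01, -3.400e-01, -4.000e-04]), 0.29)]
[(array([0.6808, 0.0146, 0.0022]), 0.84), (array([ 0.6676, -0.0403,  0.0062]), 0.74)]
```

```bash
python3 -m jog '0 0 0 0 0 0.171 87;0 0 0 0 0 0.171 87;0 0 0 0 0 0.171 87;0 0 0 0 0 0.171 87;0 0 0 0 0 0.171 87;-37 -42 0 0 0 0 87;-37 -42 0 0 0 0 87;-37 -42 0 0 0 0 87;-37 -42 0 0 0 0 87;-37 -43 0 0 0 0 87;-37 -43 0 0 0 0 87;0 0 0 0 0 0 87'|head -2;python3 -m jog '0 0 0 0 0 0 87;0 0 0 0 0 0 87'|head -2; python3 - <<'E'
from h import *
im=capture("wrist"); cv2.imwrite("pics/w7.png",im["color"][...,::-1])
print([(np.round(d["at"],4),d["conf"]) for d in place_of("wrist","highlighter")])
for d in trace("wrist","highlighter")[:1]: print(rect(im,d["pixels"],.01)); c=np.array(rect(im,d["pixels"],.01))
go(c[0]/1000,c[1]/1000,.024,c[4]-90)
print([(np.round(d["at"],4),d["conf"]) for d in place_of("wrist","pen_tray")])
E
```

```text
time_s: 30.05
position: [0.3651, 0.149, 0.1726]
time_s: 30.3
position: [0.3735, 0.148, 0.1735]
[(array([0.4277, 0.1736, 0.0036]), 0.96)]
[425.2, 176.1, 115.9, 25.3, 26.3]
pos [372.6 147.9 173.4] yaw -64.1 tilt [0.001 0.   ] | turn az -0.006 tx 59.6 ty -2.0 tz 149.4 op 87.2 t 30.4
[]
```

View pics/w7.png

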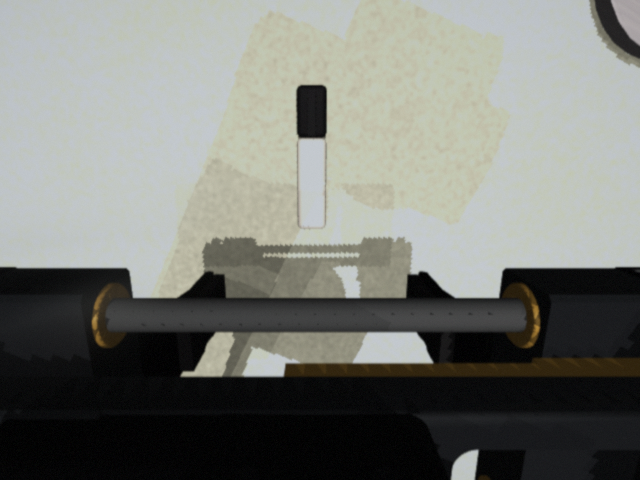

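The highlighter is aligned with the tool, spanning rows 85–229 at column 312. The measured pose (425,176), yaw 26, matches its size, so I'll grasp it.

```bash
python3 -m jog '30 -1 0 0 0 0 50;29 -1 0 0 0 0 50;0 0 50 0 0 0 50;0 0 50 0 0 0 50;0 0 30 0 0 0 50;0 0 13 0 0 0 50;0 0 6 0 0 0 50;0 0 0 0 0 0 50;0 0 0 0 0 0 12;0 0 0 0 0 0 12;0 0 0 0 0 0 12;0 0 0 0 0 0 12'|head -2; python3 -m jog '0 0 0 0 0 0 12;0 0 0 0 0 0 12'; python3 -c "
from h import *
go(.592,.321,.10,-11.2)"
```

```text
time_s: 32.0
position: [0.4238, 0.176, 0.0249]
time_s: 32.25
position: [0.4239, 0.176, 0.0249]
tcp_rot: [[0.899, 0.438, 0.001], [0.438, -0.899, 0.0], [0.001, 0.0, -1.0]]
force: [-0.2, -0.3, 5.5]
opening: 0.273
grasp_force: 30.0
pos [423.9 176.   24.9] yaw -64.0 tilt [0.001 0.   ] | turn az -0.922 tx 174.9 ty 136.8 tz -75.1 op 23.8 t 32.2
```

```bash
python3 -m jog '0 0 -37 0 0 0 12;0 0 -38 0 0 0 12;0 0 0 0 0 -0.184 12;0 0 0 0 0 -0.184 12;0 0 0 0 0 -0.184 12;0 0 0 0 0 -0.184 12;0 0 0 0 0 -0.184 12;43 34 0 0 0 0 12;43 34 0 0 0 0 12;43 34 0 0 0 0 12;43 34 0 0 0 0 12;0 0 0 0 0 0 12'|head -2; python3 -m jog '0 0 0 0 0 0 12;0 0 0 0 0 0 12'; python3 - <<'E'
from h import *
im=capture("wrist"); cv2.imwrite("pics/w8.png",im["color"][...,::-1])
print([(np.round(d["at"],4),d["conf"]) for d in place_of("wrist","pen_tray")])
for d in trace("wrist","pen_tray")[:1]: print(rect(im,d["pixels"],.017))
go(.592,.321,.03,-11.2)
E
```

```text
time_s: 33.75
position: [0.5941, 0.3205, 0.0994]
time_s: 34.0
position: [0.5889, 0.3169, 0.0989]
tcp_rot: [[0.196, 0.981, -0.003], [0.981, -0.196, -0.001], [-0.002, -0.003, -1.0]]
force: [0.3, 0.8, 0.2]
opening: 0.272
grasp_force: 30.0
[]
[592.1, 324.3, 170.7, 85.3, 79.2]
pos [589.9 317.2  99.6] yaw -11.3 tilt [-0.001 -0.   ] | turn az -0.002 tx 4.1 ty 1.3 tz 69.6 op 23.7 t 34.1
```

View pics/w8.png

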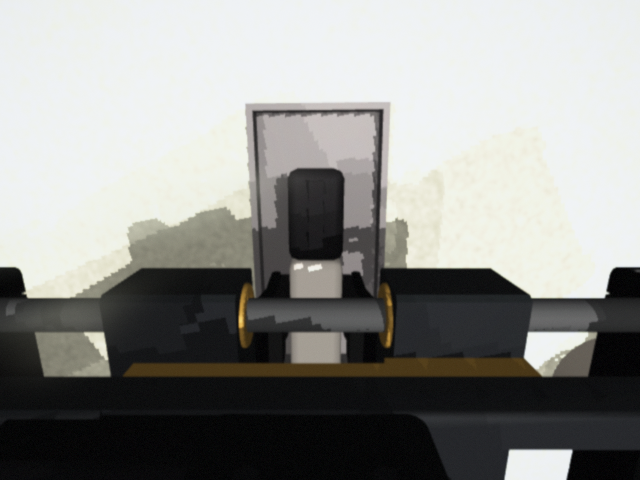

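The pen is centred across the tray and aligned with it. The tray's rim runs over columns 247–390, with its top edge at row 103. I'll check the lengthwise centre from that edge.

```bash
python3 - <<'E'
from h import *
im=capture("wrist")
p=ground(im,np.array([[318.5,103.]]),.018)[0];print(p-.0875*np.array([.195,.981]))
go(*(p-.0875*np.array([.195,.981])),.0292,-11.2)
E
```

```text
[0.5926982  0.32159809]
pos [590.2 317.3  99.7] yaw -11.3 tilt [-0. -0.] | turn az -0.002 tx 4.7 ty 1.6 tz 70.5 op 23.6 t 34.2
```

```bash
python3 -m jog '4 1.5 35 0 0 0 12;0 0 20 0 0 0 12;0 0 10 0 0 0 12;0 0 5.5 0 0 0 12;0 0 0 0 0 0 12;0 0 0 0 0 0 12' | sed -n '1,2p;4p'; python3 -m jog '0 0 0 0 0 0 34;0 0 0 0 0 0 34;0 0 0 0 0 0 34;0 0 -20 0 0 0 34;0 0 -50 0 0 0 34;0 0 -60 0 0 0 60;0 0 -60 0 0 0 87;0 0 0 0 0 0 87;0 0 0 0 0 0 87' ;python3 - <<'E'
from h import *
for c in ["side","scene","wrist"]:
  im=capture(c); cv2.imwrite(f"pics/{c}9.png",im["color"][...,::-1])
  for t in ["tape_a","stamp_a","highlighter","mug","stapler"]: print(c,t,[(np.round(d["at"],3).tolist(),round(d["conf"],2)) for d in place_of(c,t)[:2]])
E
```

```text
time_s: 34.95
position: [0.5935, 0.3218, 0.0297]
force: [0.3, -0.3, -0.4]
time_s: 36.08
position: [0.5926, 0.3215, 0.2203]
tcp_rot: [[0.196, 0.981, 0.001], [0.981, -0.196, 0.0], [0.001, 0.001, -1.0]]
force: [-0.2, -0.2, -0.3]
opening: 0.762
grasp_force: 0.0
side tape_a [([0.569, -0.372, -0.002], 0.87), ([0.586, -0.305, 0.004], 0.58)]
side stamp_a [([0.668, -0.043, 0.006], 0.94), ([0.685, 0.017, 0.0], 0.59)]
side highlighter []
side mug [([0.783, 0.173, 0.0], 0.69)]
side stapler [([0.782, -0.177, -0.0], 0.79)]
scene tape_a [([0.583, -0.3, 0.003], 0.85), ([0.572, -0.376, 0.004], 0.76)]
scene stamp_a [([0.669, -0.043, 0.008], 0.96), ([0.68, 0.014, 0.0], 0.64)]
scene highlighter [([0.595, 0.324, 0.003], 0.6)]
scene mug [([0.78, 0.171, 0.001], 0.9)]
scene stapler [([0.783, -0.174, -0.001], 0.62)]
wrist tape_a []
wrist stamp_a []
wrist highlighter [([0.595, 0.319, 0.004], 0.55)]
wrist mug []
wrist stapler []
```

View pics/wrist9.png

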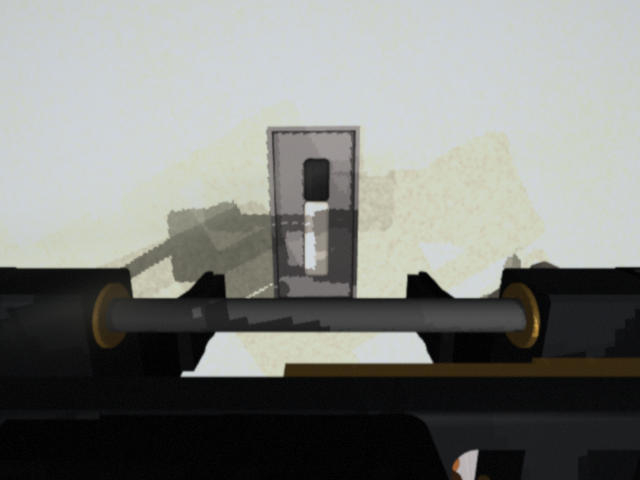

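View pics/side9.png

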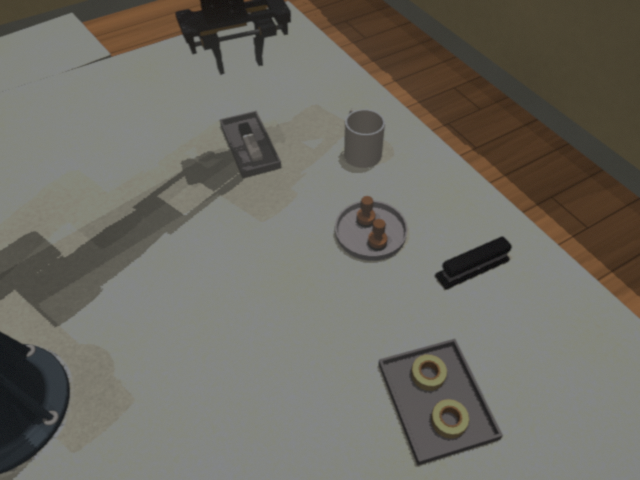

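The pictures show all five items in their trays: the pen flat at (316,217) in the wrist view, the stamps upright at (367,210) and (378,235), and the rolls at (430,372) and (451,418). The mug and stapler haven't moved, and the gripper is clear.

```bash
python3 -c "
from rig import *
print(hand_in())"
```

```text
the job is handed in; nothing more can be done
None
```

Job handed in at about 36 s of the 128 s allowed: both tape rolls flat side by side, both stamps upright in the dish and the highlighter flat in the narrow tray, done in the order asked, with the mug and stapler unmoved in the final pictures.

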